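# Sort the left-over toy parts back into the stock trays

## Robot

A 6-joint arm with a two-finger parallel gripper is mounted at the origin on the work surface. World frame = base frame: x ahead of the robot, y to its left, z up, the work surface at z = 0. Lengths are in mm, angles in rad, forces in N, time in s.
With the tool pointing down it reaches from about 350 to 975 mm from the base axis. Payload 7.1 kg.
Tool frame: the origin (TCP) lies at the very end of the fingers, on their centre line; the grasp point (between the pads) lies 19 mm behind it (ctrl.pinch_z is the z of the grasp point in the tool frame, in mm); z points along the fingers, y is the direction in which the jaws open and shut (so a half turn about z gives the same grasp; the last joint's range is limited). The gripper opens to 88 mm and grips with 3 to 60 N. Pads are 20 mm wide; open, the fingers measure 115 mm over their backs; the gripper's body (75 mm by 178 mm) begins 61 mm behind the grasp point.
Start: joints at [-1.269, 0.423, 1.63, -0, 1.089, -0.019], TCP at [197.096, -593.092, 192.075] pointing down, gripper open.
Joint ranges: [-3, 3], [-0.9, 2.11], [0.09, 2.58], [-1.31, 4.45], [0.11, 2.69], [-2.54, 2.54]. Speed limits (rad/s): [2.39, 2.39, 3.01, 3.14, 3.14, 3.14].

## Interface

Orientations are given as a rotation vector (axis times angle).
In Python, from workcell import get_obs, optics, ctrl gives the robot as it stands.
- The arm moves only by the shell command python3 -m jog 'ROWS'. ROWS is a JSON object of lists of equal length, an entry for each row: "delta_rot": the turn, a rotation vector about the tool's x, y, z in rad, a list of three; "translation": the shift along the tool's x, y, z in mm, a list of three; "hand": the opening, from -1 (shut) to 1 (fully open). In form: {"delta_rot": [[rx, ry, rz], ...], "translation": [[x, y, z], ...], "hand": [hand, ...]}. A call has 1 to 5 rows; each row is the pose to reach, as a shift and turn from the pose commanded when the call began, along the tool's axes at that moment; what a row does not reach only later rows make up. A row lasts 1/10 s, in which the tool goes at most 50 mm and 8.59 degrees, less where a joint would pass 70% of its speed; a pose out of reach is approached as far as the arm can. A call with a gripper value outside its range is refused whole. The fingers move at their own pace and stop on an object; the grip force is fixed at half the most. Time passes only in rows, so rows that repeat a pose let the fingers close. It gives the time, the measured TCP pose, the force and the opening at its end, in the units of the state.
- get_obs(): the state, without advancing time (a new reading comes with each control period).
- optics.get_image(name): name is "scene" or "side" or "wrist"; returns the picture (384x512x3 uint8, red, green, blue); there is no depth.
- optics.calibration(name): a dict with "intrinsics" (3x3 intrinsics, pixels), "cam_to_world" (4x4, takes a point from camera to world coordinates). Camera axes: x right, y up, looking along -z (the intrinsics and any distortion apply to the point x, -y, -z); pixel columns grow to the right and rows downward; lengths in mm; the calibration is good to about 2 mm. A picture is of the moment at which its call begins: read the wrist's pose just before it. calibration takes no time and is no camera call; for the wrist camera it gives the pose at the moment of the call.
- ctrl.close_job(): hands the job in, once; it reports no verdict.
The state is a dict: "t": time; "qpos": joint angles; "qvel": joint speeds; "joint_torque": joint torques, N m; "ee_pos": TCP position; "orientation": TCP orientation; "ft_force": force on the tool from outside, world axes, zero at the start; "moment": the same for the moment, N m; "width": finger opening in mm.
Only numpy, scipy, OpenCV 4.12 (cv2) and the standard library are available. Lean on these libraries where they do the work, as an engineer would, in place of code of your own. Each camera call takes 0.05 s, during which the arm holds its last target. There are 200 camera calls.

## Task

Put the four loose wooden parts (wheel, spool, bearing block and teardrop cam) back into stock: each one goes into the empty cell of the plywood tray that already holds a part of its own kind. Leave each resting on the cell's floor, the same way up as you found it.

Things in the scene. Friction and masses are not known exactly. Their poses are not given: they have to be found in the camera images.
- wheel: Solid wooden wheel lying flat, 60 mm diameter, 26 mm high, a small dark axle mark in the middle of the top. Dark wood, loose, in a row along y with the others and a tape roll (centres 90 mm or more apart); clear before and behind in x. Origin: centre of its underside, z up.
- spool: Wooden spool standing on end, 44 mm high: round flanges of 36 mm diameter, 9 mm thick, at the bottom and top, waist of 22 mm diameter between; dark bore mark on top. Dark wood, loose, in a row along y with the others and a tape roll (centres 90 mm or more apart); clear before and behind in x. Origin: centre of its underside, z up.
- block: Rectangular wooden bearing block, 60 mm long (its x), 20 mm wide (its y), 28 mm high, with a dark round bore mark on each long side. Dark wood, loose, in a row along y with the others and a tape roll (centres 90 mm or more apart); clear before and behind in x. Origin: centre of its underside, z up; any yaw.
- cam: Flat teardrop-shaped wooden cam, 60 mm long (x), 26 mm high: round end of radius 19 mm centred at x = -11 mm (38 mm wide there), nose of radius 7 mm at x = +23 mm; dark bore mark on the round end. Dark wood, loose, in a row along y with the others and a tape roll (centres 90 mm or more apart); clear before and behind in x. Origin: underside, middle of its length, z up; any yaw.
- tray_wheel: Fixed plywood tray, 169 x 86 mm; walls 3 mm thick, 12 mm high; floor 3 mm thick. Two cells: an empty one, 80 x 80 mm inside, and a stocked one with a fixed wheel (top 29 mm up). Origin: table level, under the centre of the EMPTY cell. x runs along the tray: the stock piece is centred at x = +88 mm; y is across. The stock end points away from the robot (yaw within 0.25 rad).
- tray_spool: Fixed plywood tray, 169 x 86 mm; walls 3 mm thick, 12 mm high; floor 3 mm thick. Two cells: an empty one, 80 x 80 mm inside, and a stocked one with a fixed standing spool (top 47 mm up). Origin: table level, under the centre of the EMPTY cell. x runs along the tray: the stock piece is centred at x = +88 mm; y is across. The stock end points away from the robot (yaw within 0.25 rad).
- tray_block: Fixed plywood tray, 169 x 86 mm; walls 3 mm thick, 12 mm high; floor 3 mm thick. Two cells: an empty one, 80 x 80 mm inside, and a stocked one with a fixed rectangular bearing block (top 31 mm up). Origin: table level, under the centre of the EMPTY cell. x runs along the tray: the stock piece is centred at x = +88 mm; y is across. The stock end points away from the robot (yaw within 0.25 rad).
- tray_cam: Fixed plywood tray, 169 x 86 mm; walls 3 mm thick, 12 mm high; floor 3 mm thick. Two cells: an empty one, 80 x 80 mm inside, and a stocked one with a fixed teardrop cam (top 29 mm up). Origin: table level, under the centre of the EMPTY cell. x runs along the tray: the stock piece is centred at x = +88 mm; y is across. The stock end points away from the robot (yaw within 0.25 rad).
Not all that is in view belongs to the job. Leave any green look-alike of the spool alone.

How it is judged (in metres and radians):
At the end, for the whole second after the job is handed in: Each of the four loose parts rests on the floor of the empty cell of the tray stocked with its own kind: its origin within 31 mm of the cell's centre along and across the tray and less than 6 mm above the table, its z axis within 0.12 rad of vertical, at rest (under 0.02 m/s and 0.3 rad/s) (x of wheel in the frame of tray_wheel between -0.031 and 0.031 m and y of wheel in the frame of tray_wheel between -0.031 and 0.031 m and z of wheel in the frame of tray_wheel below 0.006 m and angle between each of wheel, spool, block, cam's own z axis and vertical below 0.12 rad and linear speed of each of wheel, spool, block, cam below 0.02 m/s and angular speed of each of wheel, spool, block, cam below 0.3 rad/s and x of spool in the frame of tray_spool between -0.031 and 0.031 m and y of spool in the frame of tray_spool between -0.031 and 0.031 m and z of spool in the frame of tray_spool below 0.006 m and x of block in the frame of tray_block between -0.031 and 0.031 m and y of block in the frame of tray_block between -0.031 and 0.031 m and z of block in the frame of tray_block below 0.006 m and x of cam in the frame of tray_cam between -0.031 and 0.031 m and y of cam in the frame of tray_cam between -0.031 and 0.031 m and z of cam in the frame of tray_cam below 0.006 m); the robot touches nothing.
It also fails if it takes over 120 s, if anything falls off the work surface, if the arm or the gripper's body presses on something with over 40 N, if the wrist force passes 120 N, or if a joint passes its speed limit or range.

## Working session

There is one attempt and no reset: what is moved stays moved. The work goes in short steps, Python scripts to look and compute and a shell command to move; the robot and the scene stay as the last step left them, time stands still between calls to the robot, and variables do not carry over. Pictures are saved under pics/ and viewed, about 12 in all and at most 16, crops included, and the job is handed in when it is done.

```bash
ls; mkdir -p pics
python3 - <<'E'
from workcell import get_obs, optics, ctrl
import cv2
o=get_obs(); print(o)
for n in ("scene","side"):
    im=optics.get_image(n); c=optics.calibration(n); print(n,c)
    cv2.imwrite(f"pics/{n}0.png",cv2.resize(im[:,:,::-1],(800,600),interpolation=cv2.INTER_CUBIC)); cv2.imwrite(f"pics/{n}0raw.png",im[:,:,::-1])
E
```

```text
pics
{'t': 0.0, 'qpos': array([-1.26896759e+00,  4.23836929e-01,  1.63070405e+00, -2.19795281e-06,
        1.08859670e+00, -1.89960520e-02]), 'qvel': array([0.00184459, 0.00203428, 0.00016934, 0.00318599, 0.00031305,
       0.00012576]), 'joint_torque': array([-4.66460246e-03, -5.44634235e+01, -2.73674583e+01,  6.41975901e-02,
        2.26462469e-02, -1.20356299e-04]), 'ee_pos': array([ 196.93692726, -592.51475828,  191.29866069]), 'orientation': array([-3.09974935e+00, -5.01549204e-01,  3.44921219e-04]), 'ft_force': array([ 0.01264212,  0.17089062, -0.07966633]), 'moment': array([-0.0319393 , -0.01343864, -0.02216422]), 'width': 87.71034735354081}
scene {'intrinsics': array([[351.20562629,   0.        , 257.92648961],
       [  0.        , 351.20562629, 191.28664396],
       [  0.        ,   0.        ,   1.        ]]), 'cam_to_world': array([[-3.00122649e-01, -8.16880440e-01,  4.92577652e-01,
         1.01272946e+03],
       [ 9.53806479e-01, -2.64241749e-01,  1.42931800e-01,
         1.24985125e+02],
       [ 1.34013885e-02,  5.12720826e-01,  8.58450789e-01,
         8.43910972e+02],
       [ 0.00000000e+00,  0.00000000e+00,  0.00000000e+00,
         1.00000000e+00]])}
side {'intrinsics': array([[495.9492297 ,   0.        , 250.56870731],
       [  0.        , 495.9492297 , 188.0767502 ],
       [  0.        ,   0.        ,   1.        ]]), 'cam_to_world': array([[-7.72113163e-01,  3.35440564e-01, -5.39741504e-01,
        -1.57954469e+02],
       [-6.35431203e-01, -3.96467587e-01,  6.62601418e-01,
         8.63893427e+02],
       [ 8.27338213e-03,  8.54571870e-01,  5.19267244e-01,
         7.20129243e+02],
       [ 0.00000000e+00,  0.00000000e+00,  0.00000000e+00,
         1.00000000e+00]])}
```

View pics/scene0.png

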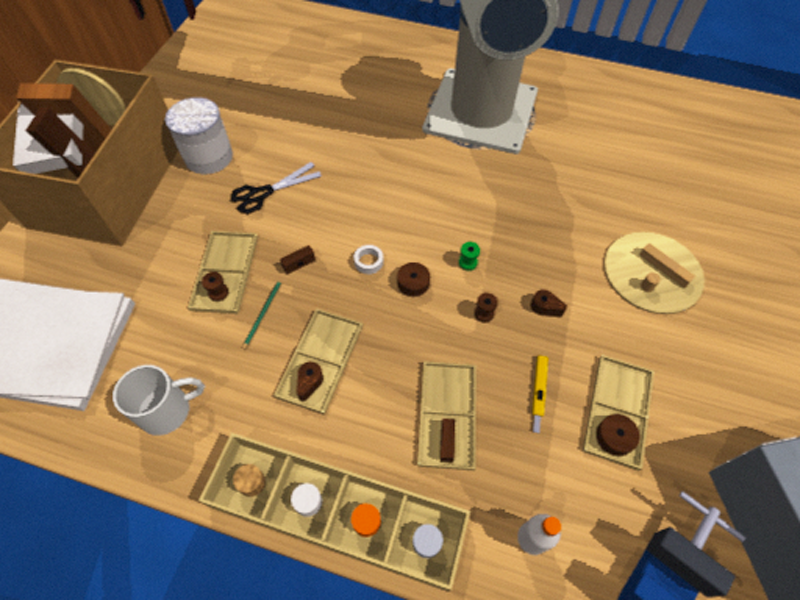

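View pics/side0.png

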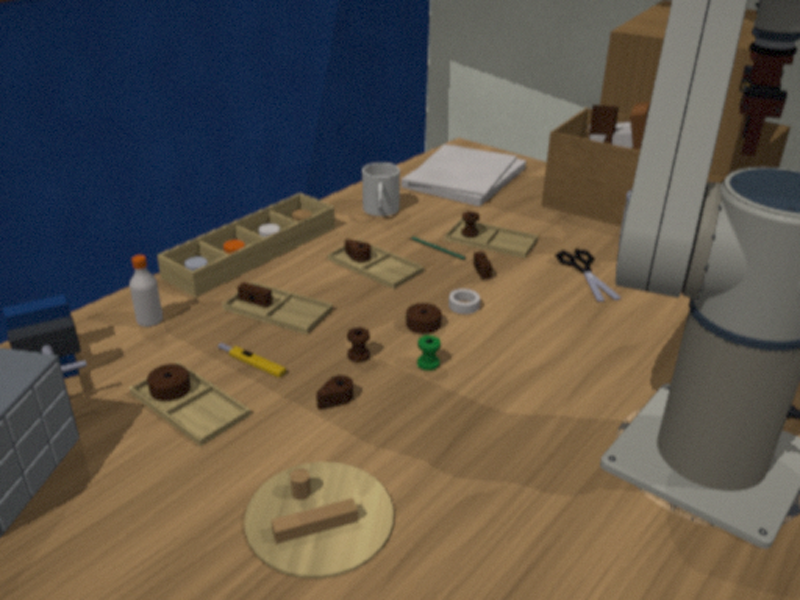

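The scene picture (800x600) shows the loose block at (297,259), wheel (413,279), spool (486,306) and cam (548,303). The green look-alike is at (469,255). The empty cells are spool (232,252), cam (333,335), block (448,388) and wheel (623,383). The side view agrees.

```bash
cat > h.py <<'E'
from workcell import get_obs, optics, ctrl
import cv2, numpy as np
from scipy.spatial.transform import Rotation as R
def cast(c,uv,z):
    """pixels (n,2) -> world points on plane z"""
    uv=np.atleast_2d(uv).astype(float); T=c["cam_to_world"]
    d=np.c_[uv,np.ones(len(uv))]@np.linalg.inv(c["intrinsics"]).T
    d=(d*[1,-1,-1])@T[:3,:3].T; o=T[:3,3]
    return o+d*((z-o[2])/d[:,2])[:,None]
def proj(c,P):
    T=c["cam_to_world"]; p=(np.atleast_2d(P)-T[:3,3])@T[:3,:3]*[1,-1,-1]
    q=p@c["intrinsics"].T; return q[:,:2]/q[:,2:]
def blobs(im,vmax=85,amin=40,amax=9000):
    hsv=cv2.cvtColor(im,cv2.COLOR_RGB2HSV)
    m=((im[:,:,0]<vmax)&(im[:,:,0].astype(int)>=im[:,:,2]+12)).astype(np.uint8)
    m=cv2.morphologyEx(m,cv2.MORPH_CLOSE,np.ones((3,3)))
    cs,_=cv2.findContours(m,cv2.RETR_EXTERNAL,cv2.CHAIN_APPROX_NONE)
    return [c for c in cs if amin<cv2.contourArea(c)<amax]
def tool():
    o=get_obs(); r=R.from_rotvec(o["orientation"]); return o["ee_pos"],r
E
python3 - <<'E'
from h import *
c=optics.calibration("scene"); im=cv2.imread("pics/scene0raw.png")[:,:,::-1].copy()
for b in blobs(im):
    m=cv2.moments(b); uv=[m['m10']/m['m00'],m['m01']/m['m00']]
    print(np.round(np.array(uv)*1.5625),m['m00'],cast(c,uv,14).round()[0],[round(v,2) for v in cv2.minAreaRect(cast(c,b[:,0],14)[:,:2].astype(np.float32))[1]],round(cv2.minAreaRect(cast(c,b[:,0],14)[:,:2].astype(np.float32))[2]))
# tray cells, eyeballed far/near corners at wall top
t=dict(spool=[(212,233),(256,236),(245,272),(201,268)],cam=[(318,311),(361,323),(343,357),(300,345)],block=[(422,363),(474,366),(476,415),(421,414)],wheel=[(599,357),(652,372),(647,415),(592,407)])
for k,v in t.items():
    p=cast(c,np.array(v)/1.5625,12); print(k,p.mean(0).round(),p.round()[:,:2].tolist())
e,r=tool(); print(r.as_matrix().round(2),optics.calibration("wrist"))
E
```

```text
[447. 440.] 183.0 [756. 126.  14.] [63.22, 19.3] 15
[617. 435.] 511.0 [668. 374.  14.] [58.16, 68.75] 53
[308. 379.] 243.5 [ 727. -113.   14.] [64.58, 38.65] 20
[485. 307.] 171.5 [509. 128.  14.] [32.21, 56.71] 89
[546. 304.] 243.0 [469. 230.  14.] [56.37, 50.46] 63
[216. 286.] 153.5 [ 614. -338.   14.] [62.68, 32.23] 48
[413. 279.] 326.5 [492.  -9.  14.] [70.5, 56.34] 16
[297. 259.] 187.0 [ 516. -224.   14.] [34.24, 62.14] 51
[249. 197.] 207.0 [ 407. -373.   14.] [70.89, 79.93] 48
[169. 144.] 140.0 [ 328. -595.   14.] [137.35, 28.62] 46
[ 60. 169.] 3393.5 [ 458. -768.   14.] [471.87, 217.41] 35
[123.  82.] 268.0 [ 184. -794.   14.] [181.76, 81.46] 63
[469.  78.] 960.0 [-83. -46.  14.] [367.12, 93.54] 11
[56. 24.] 75.5 [   44. -1070.    14.] [137.64, 32.06] 53
[164.  17.] 69.5 [ -67. -834.   14.] [165.19, 15.54] 42
[140.  12.] 116.0 [ -65. -902.   14.] [147.7, 33.78] 45
[26. 34.] 353.5 [  102. -1113.    14.] [323.77, 66.91] 55
spool [ 538. -351.   12.] [[508.0, -401.0], [489.0, -319.0], [569.0, -303.0], [586.0, -382.0]]
cam [ 639. -110.   12.] [[604.0, -147.0], [604.0, -68.0], [673.0, -75.0], [674.0, -151.0]]
block [674. 106.  12.] [[643.0, 53.0], [622.0, 137.0], [703.0, 159.0], [727.0, 77.0]]
wheel [585. 375.  12.] [[542.0, 332.0], [543.0, 419.0], [620.0, 417.0], [634.0, 332.0]]
[[ 0.95  0.32 -0.  ]
 [ 0.32 -0.95  0.  ]
 [ 0.   -0.   -1.  ]] {'intrinsics': array([[313.71271824,   0.        , 252.77533294],
       [  0.        , 313.71271824, 189.28745271],
       [  0.        ,   0.        ,   1.        ]]), 'cam_to_world': array([[ 3.16025014e-01,  9.07322780e-01,  2.77296888e-01,
         2.73581813e+02],
       [-9.48748832e-01,  3.02828900e-01,  9.03897766e-02,
        -5.68716672e+02],
       [-1.96080824e-03, -2.91650529e-01,  9.56522934e-01,
         3.84759850e+02],
       [ 0.00000000e+00,  0.00000000e+00,  0.00000000e+00,
         1.00000000e+00]])}
```

```bash
python3 -m jog '{"delta_rot":[[0,0,-0.15],[0,0,-0.3],[0,0,-0.45],[0,0,-0.6],[0,0,-0.75]],"translation":[[30,-25,-20],[75,-60,-40],[120,-100,-60],[165,-140,-60],[210,-175,-60]],"hand":[1,1,1,1,1]}'
python3 - <<'E'
from h import *
e,r=tool(); M=r.as_matrix(); print(e,M.round(3)); print("to (500,-60,250):",(M.T@(np.array([500,-60,250])-e)).round(), "yaw left",np.pi/2-np.arctan2(M[1,0],M[0,0]))
E
```

```text
t: 0.6
ee_pos: [320.3, -393.1, 251.3]
orientation: [2.697, 1.61, 0.0]
ft_force: [0.3, 0.1, -0.3]
width: 87.8
[ 320.3420387  -393.06195941  251.33789856] [[ 0.475  0.88   0.001]
 [ 0.88  -0.475 -0.001]
 [-0.     0.001 -1.   ]]
to (500,-60,250): [378.   0.   1.] yaw left 0.49458029309806095
```

```bash
python3 -m jog '{"delta_rot":[[0,0,-0.13],[0,0,-0.26],[0,0,-0.39],[0,0,-0.495],[0,0,-0.495]],"translation":[[50,0,0],[100,0,0],[150,0,0],[200,0,0],[250,0,0]],"hand":[1,1,1,1,1]}'
python3 -m jog '{"delta_rot":[[0,0,0],[0,0,0],[0,0,0],[0,0,0]],"translation":[[50,25,0],[110,60,0],[112,62,0],[112,62,0]],"hand":[1,1,1,1]}'
cat >> h.py <<'E'
def look(name):
    c=optics.calibration("wrist"); im=optics.get_image("wrist"); cv2.imwrite(f"pics/{name}raw.png",im[:,:,::-1]); np.savez(f"pics/{name}.npz",K=c["intrinsics"],T=c["cam_to_world"])
    cv2.imwrite(f"pics/{name}.png",cv2.resize(im[:,:,::-1],(800,600),interpolation=cv2.INTER_CUBIC)); return im,c
def report(im,c,z,**k):
    for b in blobs(im,**k):
        m=cv2.moments(b); uv=np.array([m['m10'],m['m01']])/m['m00']; rc=cv2.minAreaRect(cast(c,b[:,0],z)[:,:2].astype(np.float32))
        print("px800",(uv*1.5625).round(),int(m['m00']),cast(c,uv,z)[0,:2].round(1),"rect",[np.round(x,1) for x in rc])
E
python3 - <<'E'
from h import *
e,r=tool(); print(e,r.as_matrix().round(3)); im,c=look("w1"); report(im,c,26,amin=200)
E
```

```text
t: 1.1
ee_pos: [440.0, -173.2, 250.7]
orientation: [2.224, 2.219, -0.0]
ft_force: [0.5, -0.7, -0.9]
width: 87.5
t: 1.5
ee_pos: [503.4, -60.7, 250.5]
orientation: [-2.222, -2.22, -0.001]
ft_force: [-0.3, -0.0, -0.3]
width: 88.1
[503.44865039 -60.6927508  250.46724419] [[ 0.001  1.     0.   ]
 [ 1.    -0.001  0.001]
 [ 0.001  0.    -1.   ]]
px800 [451. 575.] 6702 [ 563.8 -422.7] rect [array([ 603.5, -405.4]), array([685.3, 100.1]), np.float64(0.0)]
px800 [676. 500.] 989 [ 790.7 -326.3] rect [array([ 787.2, -327.6]), array([ 46.8, 129.4]), np.float64(16.4)]
px800 [405. 408.] 741 [ 513.8 -220.6] rect [array([ 514.4, -221. ]), array([31.2, 68.3]), np.float64(49.2)]
px800 [584. 422.] 1853 [ 686.8 -236.7] rect [array([ 674.3, -236.5]), array([ 67.7, 180. ]), np.float64(48.8)]
px800 [173. 450.] 2855 [ 285.6 -266.8] rect [array([ 287.4, -270.6]), array([295. ,  75.5]), np.float64(41.3)]
px800 [643. 300.] 1086 [ 725.1 -113. ] rect [array([ 726.3, -114.3]), array([69.7, 74.1]), np.float64(6.0)]
px800 [378. 185.] 1654 [489.4 -12.1] rect [array([488.9, -12.1]), array([59.6, 58.1]), np.float64(78.6)]
px800 [780. 286.] 2616 [845.  -99.3] rect [array([848.2, -77.4]), array([ 43.8, 228.6]), np.float64(1.9)]
px800 [715.  70.] 205 [754.2  75.8] rect [array([756.7,  75.8]), array([57.9,  7.4]), np.float64(13.4)]
px800 [715.  20.] 1423 [747.3 110.9] rect [array([749.8, 108.4]), array([34.4, 77.2]), np.float64(87.7)]
px800 [404.  31.] 986 [510.6 103.3] rect [array([511.7,  99.3]), array([49.7, 34.2]), np.float64(90.0)]
```

View pics/w1.png

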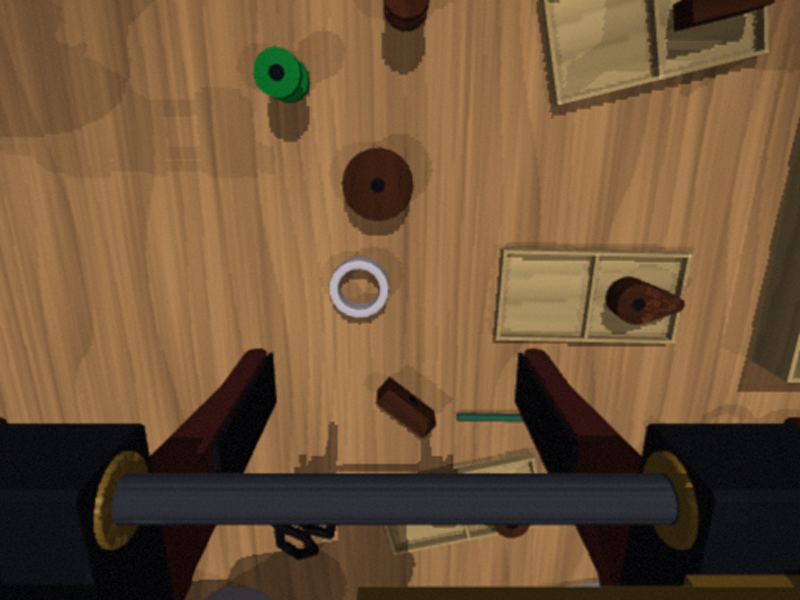

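Wrist view from TCP y=-60 (px800): wheel (378,185), tape (359,288), block (405,408) running diagonally, cam tray's empty cell around (546,295), green spool (280,75). Next I look further left.

```bash
python3 -m jog '{"delta_rot":[[0,0,0],[0,0,0],[0,0,0],[0,0,0],[0,0,0]],"translation":[[50,10,0],[100,20,0],[150,25,0],[200,25,0],[240,25,0]],"hand":[1,1,1,1,1]}'
python3 -m jog '{"delta_rot":[[0,0,0],[0,0,0]],"translation":[[0,0,0],[0,0,0]],"hand":[1,1]}'
python3 - <<'E'
from h import *
e,r=tool(); print(e,r.as_matrix().round(3)); im,c=look("w2"); report(im,c,26,amin=200)
E
```

```text
t: 2.05
ee_pos: [528.0, 177.0, 250.6]
orientation: [-2.228, -2.215, 0.001]
ft_force: [2.0, 0.3, -0.4]
width: 87.8
t: 2.25
ee_pos: [527.9, 175.7, 250.3]
orientation: [-2.226, -2.217, 0.002]
ft_force: [0.2, -0.1, 0.5]
width: 87.6
[527.90748089 175.68532172 250.3354574 ] [[ 0.004  1.    -0.001]
 [ 1.    -0.004 -0.001]
 [-0.001 -0.001 -1.   ]]
px800 [574. 577.] 4218 [ 720.5 -190.5] rect [array([ 723. , -170.2]), array([100.3, 492.4]), np.float64(89.9)]
px800 [184. 553.] 892 [ 303.2 -157.5] rect [array([ 354.3, -169.4]), array([100.4, 141.6]), np.float64(89.9)]
px800 [672. 498.] 784 [809.7 -88.7] rect [array([810.4, -92.7]), array([ 47.4, 129.4]), np.float64(17.4)]
px800 [356. 426.] 1244 [490.   -4.4] rect [array([489.7,  -5. ]), array([70.7, 58. ]), np.float64(89.5)]
px800 [584. 422.] 1848 [710.2  -0.9] rect [array([696.8,  -1. ]), array([ 60.4, 180.2]), np.float64(45.1)]
px800 [178. 445.] 2694 [314.1 -25.6] rect [array([309.5, -35.2]), array([292.5,  75.6]), np.float64(41.1)]
px800 [377. 299.] 669 [512.2 124.9] rect [array([512.1, 123.8]), array([51.4, 34.7]), np.float64(88.5)]
px800 [648. 296.] 1030 [753. 127.] rect [array([760.2, 122. ]), array([76.9, 69.2]), np.float64(36.0)]
px800 [749. 328.] 3132 [849.7  95.5] rect [array([820.4,  88.3]), array([102.2, 185.8]), np.float64(1.4)]
px800 [322. 181.] 964 [467.6 227.5] rect [array([466.7, 229.3]), array([58.5, 38. ]), np.float64(88.1)]
px800 [541.  55.] 314 [641.9 322.1] rect [array([613.9, 321.9]), array([  9.4, 158.4]), np.float64(88.3)]
px800 [572.  14.] 894 [663.1 350.1] rect [array([662.9, 345.1]), array([30.9, 64.4]), np.float64(88.1)]
px800 [191.  54.] 215 [370.6 324. ] rect [array([366.6, 326.9]), array([117.3,  25. ]), np.float64(23.0)]
```

View pics/w2.png

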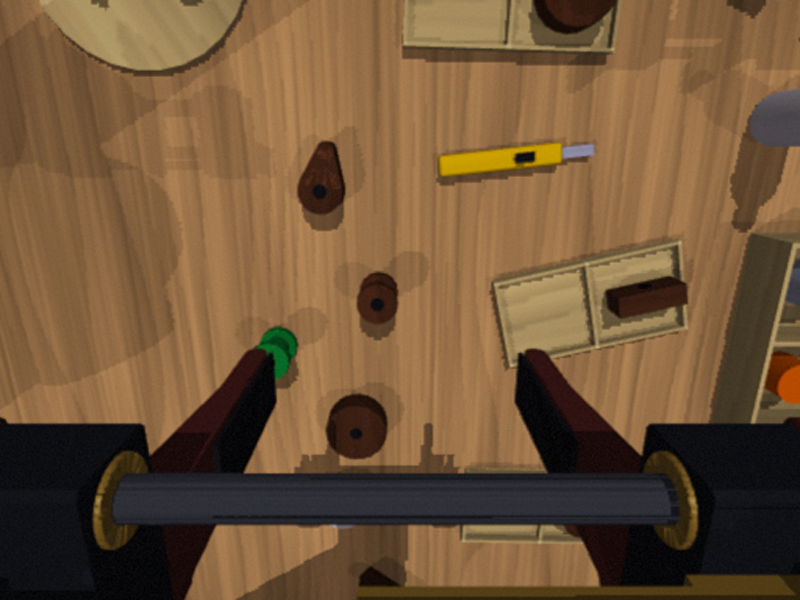

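Second view (px800): cam bore (319,191), nose (327,145), spool bore (377,304), wheel centre (356,433). Block tray corners are (493,284), (684,241), (688,327), (509,366), and the wheel tray's lower edge runs (403,46)-(613,51).

Run:
```python
from h import *
def cal(n): d=np.load(f"pics/{n}.npz"); return dict(intrinsics=d["K"],cam_to_world=d["T"])
a,b=cal("w1"),cal("w2"); s=1.5625
P=lambda c,uv,z: cast(c,np.array(uv)/s,z)[:,:2]
print("wheel",P(a,[(377,185)],26),P(b,[(356,433)],26)); print("spool",P(b,[(377,304)],44)); p=P(b,[(319,191),(327,143)],26); print("cam bore,nose",p,np.arctan2(*(p[1]-p[0])[::-1]))
def tray(q):  # nearL(+y), farL, farR, nearR
    n=(q[0]+q[3])/2; f=(q[1]+q[2])/2; d=(f-n)/np.linalg.norm(f-n); return n+43*d,np.arctan2(d[1],d[0]),np.linalg.norm(f-n),np.linalg.norm(q[0]-q[3])
print("t_block",tray(P(b,[(493,284),(684,241),(688,327),(509,366)],12)))
print("t_cam",tray(P(a,[(501,247),(691,254),(674,342),(495,341)],12)))
q=P(b,[(403,46),(613,51)],12); d=(q[1]-q[0]); L=np.linalg.norm(d); d/=L; print("t_wheel",q[0]+43*d+43*np.array([-d[1],d[0]]),np.arctan2(d[1],d[0]),L)
print("block corners",P(a,[(378,390),(392,378),(435,412),(420,425)],28))
e,r=tool(); M=r.as_matrix(); print((M.T@(np.array([467.5,214,50])-e)).round())
```

```text
wheel [[488.815041   -12.10218658]] [[489.47623434 -12.20406129]]
spool [[512.5213912  125.62880297]]
cam bore,nose [[464.6670501  219.27692138]
 [473.03909816 257.58058157]] 1.3556099887026403
t_block (array([669.29332897, 103.06785807]), np.float64(0.23219718798383274), np.float64(171.11368637306623), np.float64(84.36724404379649))
t_cam (array([ 641.53598224, -113.43185483]), np.float64(-0.02179419111098602), np.float64(170.3634834834057), np.float64(90.33425511364541))
t_wheel [579.03144755 373.15279727] -0.025070545593472843 167.7559400375587
block corners [[ 487.79319822 -200.74703248]
 [ 500.99997851 -188.3045832 ]
 [ 542.01783729 -224.08104263]
 [ 527.89335635 -238.19126889]]
[ 39. -61. 200.]
```

```bash
python3 -m jog '{"delta_rot":[[0,0,0.105],[0,0,0.21],[0,0,0.21],[0,0,0.21],[0,0,0.21]],"translation":[[20,-30,30],[43,-63,70],[43,-63,120],[43,-63,165],[43,-63,200]],"hand":[1,1,1,1,1]}'
python3 -m jog '{"delta_rot":[[0,0,0],[0,0,0],[0,0,0],[0,0,0],[0,0,0]],"translation":[[0,0,15],[0,0,30],[0,0,44],[0,0,44],[0,0,44]],"hand":[1,1,1,1,-1]}'
python3 -m jog '{"delta_rot":[[0,0,0],[0,0,0],[0,0,0],[0,0,0],[0,0,0]],"translation":[[0,0,0],[0,0,0],[0,0,0],[0,0,0],[0,0,0]],"hand":[-1,-1,-1,-1,-1]}'
```

```text
t: 2.8
ee_pos: [464.3, 217.2, 48.5]
orientation: [-2.449, -1.968, 0.004]
ft_force: [1.0, 0.6, -0.9]
width: 87.8
t: 3.3
ee_pos: [465.9, 218.9, 6.9]
orientation: [2.448, 1.969, -0.0]
ft_force: [0.4, 0.4, -0.2]
width: 82.9
t: 3.8
ee_pos: [465.7, 219.8, 7.0]
orientation: [2.447, 1.97, 0.001]
ft_force: [0.8, 0.0, -0.4]
width: 43.3
```

```bash
python3 -m jog '{"delta_rot":[[0,0,0],[0,0,0],[0,0,0],[0,0,0],[0,0,0]],"translation":[[0,0,0],[0,0,0],[0,0,-20],[0,0,-50],[0,0,-80]],"hand":[-1,-1,-1,-1,-1]}'
python3 -m jog '{"delta_rot":[[0,0,0],[0,0,0],[0,0,0],[0,0,0],[0,0,0]],"translation":[[-25,20,0],[-60,50,0],[-95,80,0],[-130,110,0],[-165,140,0]],"hand":[-1,-1,-1,-1,-1]}'
python3 -m jog '{"delta_rot":[[0,0,0],[0,0,0],[0,0,0],[0,0,0],[0,0,0]],"translation":[[-35,30,0],[-70,60,0],[-110,85,0],[-134,103,0],[-134,103,0]],"hand":[-1,-1,-1,-1,-1]}'
python3 - <<'E'
from h import *
e,r=tool(); M=r.as_matrix(); print(e,(M.T@(np.array([639.2,-124.1,11])-e)).round(1)); im,c=look("w3")
E
```

```text
t: 4.3
ee_pos: [465.0, 219.5, 87.2]
orientation: [-2.447, -1.97, 0.002]
ft_force: [-0.1, 0.7, 0.3]
width: 3.2
t: 4.8
ee_pos: [567.8, 26.9, 86.8]
orientation: [2.447, 1.97, 0.0]
ft_force: [1.0, 0.6, -0.0]
width: 0.5
t: 5.3
ee_pos: [640.7, -128.1, 86.7]
orientation: [2.449, 1.964, 0.001]
ft_force: [-0.4, 0.3, -0.6]
width: 0.4
[ 640.68179887 -128.10738988   86.69325652] [ 3.6 -2.5 75.7]
```

View pics/w3.png

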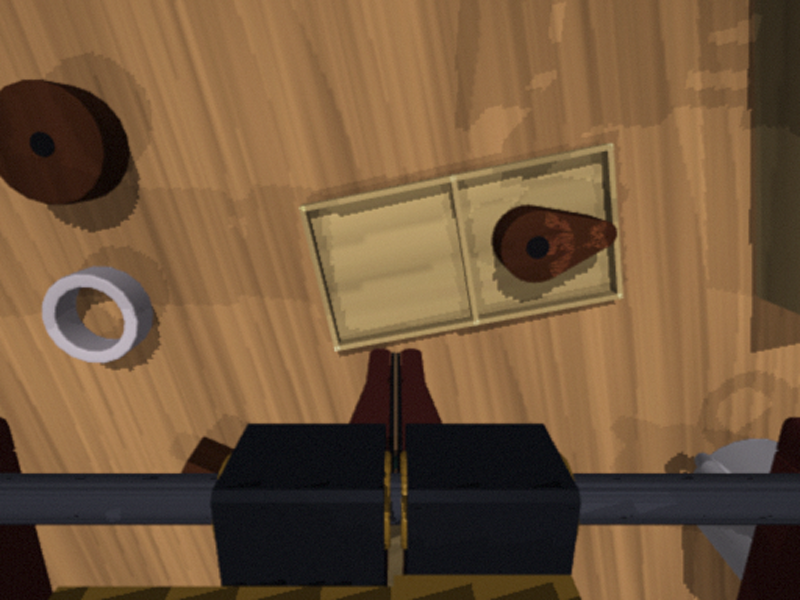

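The cam grasp missed: the width went to 0 with no obstruction. The tray is clear in this view, with corners (303,208), (611,147), (621,297), (337,350). I'll check where the cam is.

Run:
```python
from h import *
d=np.load("pics/w3.npz"); a=dict(intrinsics=d["K"],cam_to_world=d["T"])
q=cast(a,np.array([(303,208),(611,147),(621,297),(337,350)])/1.5625,12)[:,:2]
n=(q[0]+q[3])/2; f=(q[1]+q[2])/2; v=(f-n)/np.linalg.norm(f-n); print("t_cam",n+43*v,np.arctan2(v[1],v[0]),np.linalg.norm(f-n))
print("fingertip px",proj(a,tool()[0])*1.5625)
im=optics.get_image("scene"); c=optics.calibration("scene")
for b in blobs(im):
    m=cv2.moments(b); uv=[m['m10']/m['m00'],m['m01']/m['m00']]
    p=cast(c,uv,14).round()[0]
    if p[0]>400: print(np.round(np.array(uv)*1.5625),m['m00'],p)
cv2.imwrite("pics/s2.png",cv2.resize(im[100:280,150:420,::-1],(800,533),interpolation=cv2.INTER_CUBIC))
```

```text
t_cam [ 644.52888015 -114.57350323] -0.023504620741175614 166.44306952287076
fingertip px [[389.61079927 337.5565489 ]]
[449. 446.] 53.5 [764. 131.  14.]
[616. 434.] 520.0 [668. 373.  14.]
[309. 390.] 56.0 [ 744. -105.   14.]
[307. 369.] 64.5 [ 713. -122.   14.]
[484. 310.] 125.0 [514. 128.  14.]
[545. 306.] 155.0 [473. 228.  14.]
[314. 296.] 82.0 [ 578. -165.   14.]
[278. 314.] 54.0 [ 632. -209.   14.]
[215. 286.] 204.5 [ 614. -340.   14.]
[410. 279.] 249.5 [492. -13.  14.]
[318. 252.] 200.5 [ 488. -194.   14.]
```

View pics/s2.png

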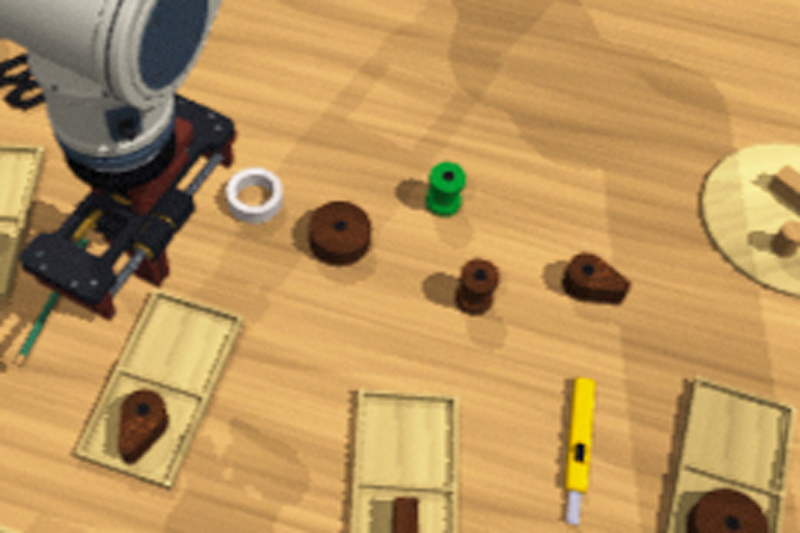

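Run:
```python
from h import *
e,r=tool(); M=r.as_matrix(); out=[]
for n in ("scene","side"):
    im=optics.get_image(n)[:,:,::-1].copy(); c=optics.calibration(n); old=cv2.imread(f"pics/{n}0raw.png")
    k=4; big=cv2.resize(im,None,fx=k,fy=k,interpolation=cv2.INTER_CUBIC); bo=cv2.resize(old,None,fx=k,fy=k,interpolation=cv2.INTER_CUBIC)
    for P,col in ((e,(0,255,0)),(e+M[:,0]*10,(255,255,0)),(e-M[:,0]*10,(255,0,255))):
        cv2.circle(big,tuple((proj(c,P)[0]*k+k/2).astype(int)),3,col,-1)
    q=proj(c,[465,219,26])[0]
    for b in (big,bo): cv2.circle(b,tuple((q*k+k/2).astype(int)),3,(0,255,0),-1)
    cr=lambda b,p:b[max(0,int(p[1]*k)-130):,max(0,int(p[0]*k)-130):][:260,:260]
    pt=proj(c,e)[0]; row=np.full((260,780,3),0,np.uint8)
    for i,x in enumerate((cr(big,pt),cr(big,q),cr(bo,q))): row[:x.shape[0],i*260:i*260+x.shape[1]]=x
    out.append(row)
cv2.imwrite("pics/chk.png",np.vstack(out))
```

```text
(no output)
```

View pics/chk.png

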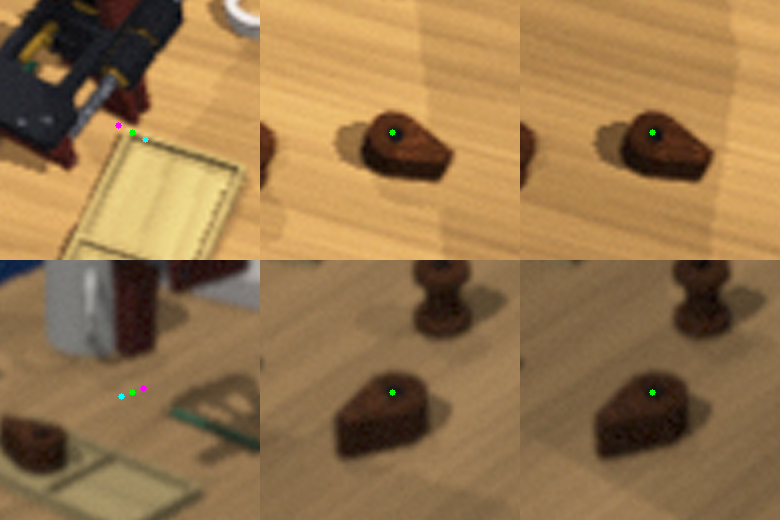

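The cam hasn't been touched: the fingers passed over it. In both fixed views the real fingertips end well above the projected TCP (scene crop about (132,120), side about (135,355)), so I'll measure that offset.

Run:
```python
from h import *
from scipy.optimize import least_squares
e,r=tool(); M=r.as_matrix(); print(ctrl.pinch_z,get_obs()["width"],e)
cs=[optics.calibration(n) for n in ("scene","side")]
off=[((128,118),),((136,354),)]
for a,b in (((128,118),(136,95)),((135,121),(140,95)),((118,112),(136,95))):
    uv=[proj(c,e)[0]+(np.array(p)-130)/4 for c,p in zip(cs,(a,b))]
    s=least_squares(lambda X:np.r_[proj(cs[0],X)[0]-uv[0],proj(cs[1],X)[0]-uv[1]],e)
    print("tip-TCP in tool axes",(M.T@(s.x-e)).round(1),"residual px",s.fun.round(1))
```

```text
-18.700000000000003 0.09417910911314929 [ 638.35567638 -123.21550499   86.38930504]
tip-TCP in tool axes [  0.1   1.1 -23.7] residual px [-0.9 -1.5 -1.7  1.1]
tip-TCP in tool axes [  2.  -1. -23.] residual px [-1.5 -2.4 -2.8  1.8]
tip-TCP in tool axes [ -4.7   2.3 -24. ] residual px [-0.3 -0.5 -0.6  0.4]
```

The fingertips really end about 24 mm short of the stated TCP, constant between open and shut. I'll allow for that and take the block next: TCP (514.7,-212.8), tool yaw 2.407.

```bash
python3 -m jog '{"delta_rot":[[0,0,-0.14],[0,0,-0.28],[0,0,-0.42],[0,0,-0.56],[0,0,-0.7]],"translation":[[-20,-18,0],[-45,-40,0],[-70,-62,0],[-95,-85,0],[-114,-102,0]],"hand":[1,1,1,1,1]}'
python3 -m jog '{"delta_rot":[[0,0,-0.14],[0,0,-0.28],[0,0,-0.35],[0,0,-0.35],[0,0,-0.35]],"translation":[[0,0,0],[0,0,0],[0,0,0],[0,0,0],[0,0,0]],"hand":[1,1,1,1,1]}'
python3 -m jog '{"delta_rot":[[0,0,0],[0,0,0],[0,0,0]],"translation":[[0,0,0],[0,0,0],[0,0,0]],"hand":[1,1,1]}'
python3 - <<'E'
from h import *
e,r=tool(); M=r.as_matrix(); print(e,np.arctan2(M[1,0],M[0,0]),(M.T@(np.array([514.7,-212.8,-15])-e)).round(1)); im,c=look("w4"); print(proj(c,[[514.7,-212.8,28],[487.8,-200.7,28],[527.9,-238.2,28]])*1.5625)
E
```

```text
t: 6.0
ee_pos: [513.2, -212.9, 86.8]
orientation: [-1.612, -2.695, 0.0]
ft_force: [0.1, -1.1, 0.8]
width: 37.1
t: 6.5
ee_pos: [515.1, -212.8, 86.8]
orientation: [-1.131, -2.931, -0.0]
ft_force: [0.5, 0.8, -0.6]
width: 77.1
t: 6.8
ee_pos: [515.2, -213.8, 86.7]
orientation: [-1.13, -2.931, 0.0]
ft_force: [0.1, 0.8, 0.2]
width: 87.7
[ 515.24446065 -213.77014857   86.72335078] 2.4054772922216956 [  1.1   0.4 101.7]
[[396.54321134 298.41310542]
 [379.20423954 247.03810889]
 [378.49425694 344.63866423]]
```

View pics/w4.png

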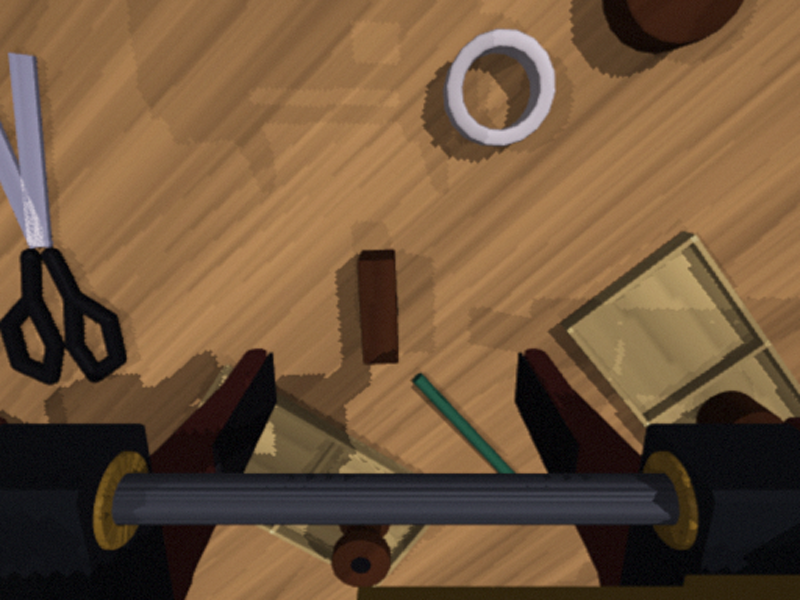

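In the close view the block's top face has corners (360,258), (397,258), (398,363), (363,363), so it's aligned with the tool but off centre. The pencil tip at (418,377) is clear of the pads.

Run:
```python
from h import *
d=np.load("pics/w4.npz"); a=dict(intrinsics=d["K"],cam_to_world=d["T"])
q=cast(a,np.array([(360,258),(397,258),(398,363),(363,363)])/1.5625,28); e,r=tool(); M=r.as_matrix(); m=q.mean(0); print(q.round(),m,np.linalg.norm(q[0]-q[3]),np.linalg.norm(q[0]-q[1]))
m[2]=-15; print((M.T@(m-e)).round(1))
t=cast(a,np.array([(380,532)])/1.5625,20);
```

```text
[[ 485. -212.   28.]
 [ 498. -198.   28.]
 [ 543. -238.   28.]
 [ 530. -252.   28.]] [ 514.33144295 -224.91417854   28.        ] 60.15723493022375 19.43368536601791
[ -6.8  -8.8 101.7]
```

```bash
python3 -m jog '{"delta_rot":[[0,0,0],[0,0,0],[0,0,0],[0,0,0],[0,0,0]],"translation":[[-7,-9,20],[-7,-9,45],[-7,-9,70],[-7,-9,85],[-7,-9,93]],"hand":[1,1,1,1,1]}'
python3 -m jog '{"delta_rot":[[0,0,0],[0,0,0],[0,0,0],[0,0,0],[0,0,0]],"translation":[[0,0,4],[0,0,8],[0,0,8],[0,0,8],[0,0,8]],"hand":[1,1,-1,-1,-1]}'
python3 -m jog '{"delta_rot":[[0,0,0],[0,0,0],[0,0,0],[0,0,0],[0,0,0]],"translation":[[0,0,0],[0,0,0],[0,0,0],[0,0,0],[0,0,0]],"hand":[-1,-1,-1,-1,-1]}'
python3 -m jog '{"delta_rot":[[0,0,0],[0,0,0],[0,0,0],[0,0,0],[0,0,0]],"translation":[[0,0,0],[0,0,0],[0,0,0],[0,0,0],[0,0,0]],"hand":[-1,-1,-1,-1,-1]}'
```

```text
t: 7.35
ee_pos: [513.6, -225.0, -7.6]
orientation: [-1.13, -2.929, -0.0]
ft_force: [0.6, 0.5, -0.4]
width: 87.6
t: 7.85
ee_pos: [514.8, -225.4, -13.6]
orientation: [1.13, 2.93, -0.0]
ft_force: [-0.8, 0.0, -0.4]
width: 67.8
t: 8.35
ee_pos: [514.4, -225.3, -14.3]
orientation: [1.13, 2.931, -0.0]
ft_force: [0.0, -0.6, -0.2]
width: 27.8
t: 8.85
ee_pos: [514.4, -225.3, -14.3]
orientation: [1.13, 2.931, 0.0]
ft_force: [0.9, 0.2, 0.3]
width: 19.7
```

Gripped at 19.7 mm. Now I lift it and carry it to tray_block (669.3,103.1), yaw 1.80.

```bash
python3 -m jog '{"delta_rot":[[0,0,0],[0,0,0],[0,0,0],[0,0,0],[0,0,0]],"translation":[[0,0,-15],[0,0,-40],[0,0,-70],[0,0,-90],[0,0,-90]],"hand":[-1,-1,-1,-1,-1]}'
python3 -m jog '{"delta_rot":[[0,0,0.12],[0,0,0.24],[0,0,0.36],[0,0,0.48],[0,0,0.604]],"translation":[[10,30,0],[20,65,0],[32,105,0],[44,145,0],[56,185,0]],"hand":[-1,-1,-1,-1,-1]}'
python3 - <<'E'
from h import *
e,r=tool(); M=r.as_matrix(); print(get_obs()["width"],e,np.arctan2(M[1,0],M[0,0]),(M.T@(np.array([669.3,103.1,75])-e)).round(1))
E
```

```text
t: 9.35
ee_pos: [516.6, -226.3, 79.4]
orientation: [1.128, 2.926, -0.001]
ft_force: [0.7, -0.5, 0.4]
width: 20.1
t: 9.85
ee_pos: [597.0, -49.0, 75.2]
orientation: [-1.957, -2.457, 0.001]
ft_force: [1.6, -0.3, 0.3]
width: 19.8
19.8378029574036 [596.97545557 -49.0161262   75.18498306] 1.7964385820591944 [1.321e+02 1.045e+02 1.000e-01]
```

```bash
python3 -m jog '{"delta_rot":[[0,0,0],[0,0,0],[0,0,0],[0,0,0],[0,0,0]],"translation":[[35,28,0],[70,56,0],[105,84,0],[132,104,0],[132,104,0]],"hand":[-1,-1,-1,-1,-1]}'
python3 -m jog '{"delta_rot":[[0,0,0],[0,0,0]],"translation":[[0,0,0],[0,0,0]],"hand":[-1,-1]}'
python3 - <<'E'
from h import *
e,r=tool(); M=r.as_matrix(); print(get_obs()["width"],e,np.arctan2(M[1,0],M[0,0]),(M.T@(np.array([669.3,103.1,-10])-e)).round(1)); look("w5")
E
```

```text
t: 10.35
ee_pos: [669.1, 105.8, 75.1]
orientation: [1.946, 2.466, 0.002]
ft_force: [0.2, 1.4, 0.0]
width: 19.8
t: 10.55
ee_pos: [667.0, 100.7, 75.1]
orientation: [-1.951, -2.461, 0.002]
ft_force: [-0.1, -0.4, -0.1]
width: 19.7
19.716873892827337 [666.98853442 100.69487994  75.08333518] 1.8012160315166639 [ 1.8  2.9 85.1]
```

View pics/w5.png

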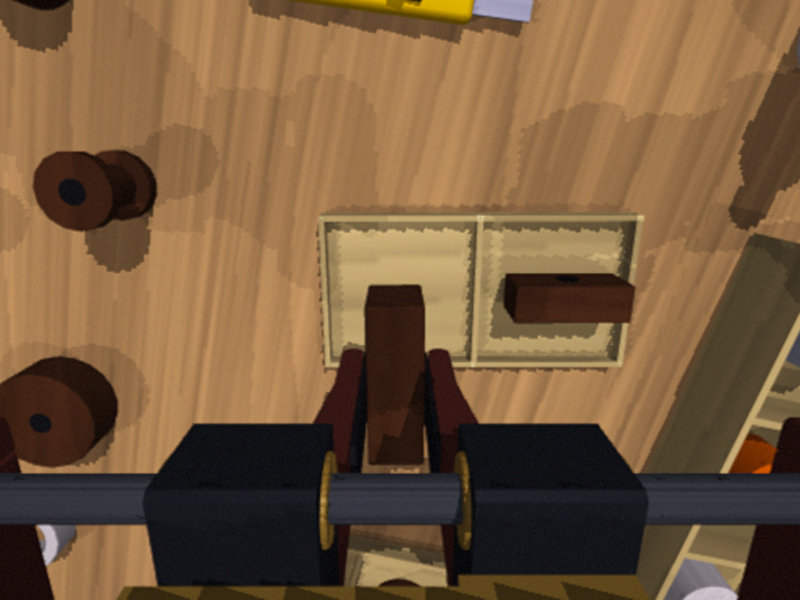

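The block is held well, with the top face at (365,303)-(425,463). The tray corners are (320,217), (642,217), (621,366), (327,367), aligned with the jaws. I compute the final shift from these.

```bash
cat >> h.py <<'E'
def pts(name,uv800,z):
    d=np.load(f"pics/{name}.npz"); return cast(dict(intrinsics=d["K"],cam_to_world=d["T"]),np.array(uv800)/1.5625,z)
def tray(q):  # nearL(+y), farL, farR, nearR at z=12 -> empty-cell centre, yaw, length
    q=q[:,:2]; n=(q[0]+q[3])/2; f=(q[1]+q[2])/2; v=(f-n)/np.linalg.norm(f-n); return n+43*v,np.arctan2(v[1],v[0]),np.linalg.norm(f-n)
def rel(t):
    e,r=tool(); return (r.as_matrix().T@(np.array(t)-e)).round(1)
E
python3 - <<'E'
from h import *
t=tray(pts("w5",[(320,217),(642,217),(621,366),(327,367)],12)); print(t)
b=pts("w5",[(365,303),(425,303),(422,463),(369,463)],117); print(b.round(),b.mean(0)); g=t[0]-b.mean(0)[:2]+tool()[0][:2]; print(rel([*g,-10]))
E
```

```text
(array([670.59328789, 102.82740043]), np.float64(0.23355615444500494), np.float64(167.90278104225592))
[[651. 128. 117.]
 [670. 133. 117.]
 [684.  74. 117.]
 [665.  69. 117.]] [667.21652432 100.99121959 117.        ]
[ 1.   3.8 85.3]
```

```bash
python3 -m jog '{"delta_rot":[[0,0,0],[0,0,0],[0,0,0],[0,0,0],[0,0,0]],"translation":[[1,4,20],[1,4,45],[1,4,65],[1,4,77],[1,4,83]],"hand":[-1,-1,-1,-1,-1]}'
python3 -m jog '{"delta_rot":[[0,0,0],[0,0,0],[0,0,0],[0,0,0],[0,0,0]],"translation":[[0,0,2],[0,0,3],[0,0,3],[0,0,3],[0,0,3]],"hand":[-1,-1,-1,-0.3,-0.3]}'
python3 -m jog '{"delta_rot":[[0,0,0],[0,0,0],[0,0,0],[0,0,0],[0,0,0]],"translation":[[0,0,0],[0,0,-20],[0,0,-50],[0,0,-80],[0,0,-80]],"hand":[-0.3,-0.3,-0.3,0,1]}'
```

```text
t: 11.1
ee_pos: [670.8, 102.5, -8.4]
orientation: [-1.951, -2.46, 0.002]
ft_force: [-0.3, -0.5, -0.0]
width: 19.8
t: 11.6
ee_pos: [672.2, 103.8, -9.6]
orientation: [1.95, 2.462, 0.001]
ft_force: [0.2, 0.8, -0.0]
width: 29.7
t: 12.1
ee_pos: [674.9, 104.2, 74.4]
orientation: [1.947, 2.459, 0.009]
ft_force: [-0.6, 0.5, -0.2]
width: 43.1
```

Run:
```python
from h import *
s=pts("w5",[(71,191)],44)[0]; print(s, pts("w2",[(377,304)],44)); e,r=tool(); M=r.as_matrix(); print(e,"yaw",np.arctan2(M[1,0],M[0,0]),rel([512.7,125.5,60]))
print("wheel",pts("w5",[(40,423)],26))
```

```text
[511.42002062 125.65787139  44.        ] [[512.5213912  125.62880297  44.        ]]
[674.94597718 104.17652091  74.43562892] yaw 1.801858343577866 [  57.9 -153.2   13.2]
wheel [[488.69553035 -12.78435512  26.        ]]
```

```bash
python3 -m jog '{"delta_rot":[[0,0,0.08],[0,0,0.16],[0,0,0.23],[0,0,0.23],[0,0,0.23]],"translation":[[15,-40,0],[32,-85,0],[48,-125,0],[58,-153,0],[58,-153,0]],"hand":[1,1,1,1,1]}'
python3 -m jog '{"delta_rot":[[0,0,0],[0,0,0],[0,0,0],[0,0,0],[0,0,0]],"translation":[[0,0,0],[0,0,0],[0,0,0],[0,0,0],[0,0,15]],"hand":[1,1,1,1,1]}'
python3 - <<'E'
from h import *
print(tool()[0],get_obs()["width"],rel([512,125.6,-16]))
E
```

```text
t: 12.6
ee_pos: [504.3, 125.0, 68.8]
orientation: [-2.217, -2.222, 0.007]
ft_force: [0.3, 0.2, -0.4]
width: 83.4
t: 13.1
ee_pos: [511.6, 125.3, 55.8]
orientation: [2.219, 2.221, 0.005]
ft_force: [-0.2, -0.8, -0.3]
width: 87.8
[511.58727141 125.29684907  55.81712988] 87.79655136961091 [ 0.2  0.2 71.8]
```

```bash
python3 -m jog '{"delta_rot":[[0,0,0],[0,0,0],[0,0,0],[0,0,0],[0,0,0]],"translation":[[0,0,20],[0,0,45],[0,0,62],[0,0,71],[0,0,71]],"hand":[1,1,1,1,-1]}'
python3 -m jog '{"delta_rot":[[0,0,0],[0,0,0],[0,0,0],[0,0,0],[0,0,0]],"translation":[[0,0,0],[0,0,0],[0,0,0],[0,0,0],[0,0,0]],"hand":[-1,-1,-1,-1,-1]}'
python3 -m jog '{"delta_rot":[[0,0,0],[0,0,0],[0,0,0],[0,0,-0],[0,0,0]],"translation":[[0,0,0],[0,0,0],[0,0,-2],[0,0,-15],[0,0,-40]],"hand":[-1,-1,-1,-1,-1]}'
```

```text
t: 13.6
ee_pos: [508.9, 124.8, -17.4]
orientation: [-2.22, -2.221, 0.003]
ft_force: [-0.2, 0.3, 0.4]
width: 82.6
t: 14.1
ee_pos: [509.7, 125.2, -15.9]
orientation: [2.22, 2.222, 0.001]
ft_force: [-0.3, 0.5, -0.3]
width: 42.8
t: 14.6
ee_pos: [508.0, 124.8, 23.4]
orientation: [-2.219, -2.221, 0.005]
ft_force: [0.3, 1.2, -0.1]
width: 35.4
```

Spool held (35.4 mm). Carrying it toward the spool tray.

```bash
python3 -m jog '{"delta_rot":[[0,0,0],[0,0,0],[0,0,0],[0,0,0],[0,0,0]],"translation":[[-10,2,-30],[-50,5,-60],[-95,8,-60],[-140,11,-60],[-185,14,-60]],"hand":[-1,-1,-1,-1,-1]}'
python3 -m jog '{"delta_rot":[[0,0,0],[0,0,0],[0,0,0],[0,0,0],[0,0,0]],"translation":[[-45,3,0],[-90,6,0],[-135,9,0],[-180,12,0],[-225,15,0]],"hand":[-1,-1,-1,-1,-1]}'
python3 -m jog '{"delta_rot":[[0,0,0],[0,0,0],[0,0,0],[0,0,0],[0,0,0]],"translation":[[-35,2,0],[-55,2,0],[-65,2,0],[-65,2,0],[-65,2,0]],"hand":[-1,-1,-1,-1,-1]}'
python3 - <<'E'
from h import *
print(tool()[0],get_obs()["width"],rel([538,-351,80])); look("w6")
E
```

```text
t: 15.1
ee_pos: [523.9, -61.5, 85.2]
orientation: [2.219, 2.222, 0.002]
ft_force: [0.7, -1.2, 0.4]
width: 35.2
t: 15.6
ee_pos: [538.7, -286.8, 84.8]
orientation: [2.22, 2.222, 0.0]
ft_force: [0.7, 0.7, -0.9]
width: 35.2
t: 16.1
ee_pos: [540.7, -348.4, 83.7]
orientation: [-2.219, -2.223, -0.0]
ft_force: [-0.1, 0.3, 1.2]
width: 35.2
[ 540.72226057 -348.39462189   83.69752231] 35.22664578715745 [-2.6 -2.7  3.7]
```

View pics/w6.png

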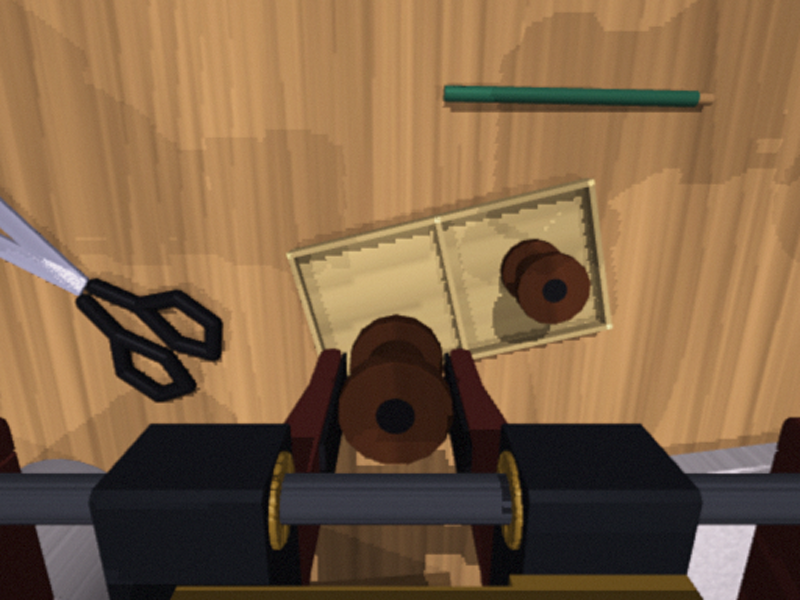

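Spool upright in the grip. Tray corners: (290,254), (593,182), (609,327); divider end (437,219).

Run:
```python
from h import *
q=pts("w6",[(290,254),(593,182),(609,327),(437,219)],12)[:,:2]; v=q[1]-q[0]; L=np.linalg.norm(v); v/=L; w=np.array([v[1],-v[0]])
print(L,np.linalg.norm(q[1]-q[2]),np.arctan2(v[1],v[0])); t=q[0]+43*v+43*w; t2=(q[1]+q[2])/2-126*v; print(t,t2)
b=pts("w6",[(396,414)],123)[0]; e=tool()[0]; print("bore",b,e); print(rel([*(t+t2)/2,-12]))
```

```text
166.91751723904727 83.67292860530381 0.23666485205819882
[ 535.00232058 -357.69935244] [ 532.38003686 -357.13353645]
bore [ 541.51897932 -359.99591673  123.        ] [ 540.78722099 -348.13638902   83.65406646]
[-9.3 -7.  95.7]
```

Run:
```python
from h import *
b=pts("w6",[(396,414)],143.5)[0]; e=tool()[0]; print("bore",b,e)
```

```text
bore [ 541.46153691 -347.95189854  143.5       ] [ 540.78722099 -348.13638902   83.65406646]
```

```bash
python3 -m jog '{"delta_rot":[[0,0,-0.12],[0,0,-0.237],[0,0,-0.237],[0,0,-0.237],[0,0,-0.237]],"translation":[[-9,-7,5],[-9,-7,30],[-9,-7,60],[-9,-7,80],[-9,-7,92]],"hand":[-1,-1,-1,-1,-1]}'
python3 -m jog '{"delta_rot":[[0,0,0],[0,0,0],[0,0,0],[0,0,0],[0,0,0]],"translation":[[0,0,2],[0,0,4],[0,0,4],[0,0,4],[0,0,4]],"hand":[-1,-1,-1,0.1,0.1]}'
python3 -m jog '{"delta_rot":[[0,0,0],[0,0,0],[0,0,0],[0,0,0],[0,0,0]],"translation":[[0,0,0],[0,0,-20],[0,0,-50],[0,0,-90],[0,0,-120]],"hand":[0.1,0.1,0.1,1,1]}'
python3 - <<'E'
from h import *
e,r=tool();M=r.as_matrix();print(e,np.arctan2(M[1,0],M[0,0]),rel([489,-12.4,100]))
E
```

```text
t: 16.65
ee_pos: [533.2, -356.7, -9.9]
orientation: [-1.938, -2.469, 0.0]
ft_force: [0.6, 0.1, 0.6]
width: 35.4
t: 17.15
ee_pos: [534.5, -359.2, -11.4]
orientation: [1.941, 2.468, 0.0]
ft_force: [-0.2, -0.5, 0.5]
width: 46.6
t: 17.65
ee_pos: [534.4, -359.2, 110.0]
orientation: [1.941, 2.468, 0.0]
ft_force: [0.3, -0.4, -0.4]
width: 60.6
[ 534.38182315 -359.24882449  110.01949742] 1.808639267132934 [347.8  37.6   9.7]
```

```bash
python3 -m jog '{"delta_rot":[[0,0,0.06],[0,0,0.12],[0,0,0.18],[0,0,0.238],[0,0,0.238]],"translation":[[35,4,0],[80,9,0],[125,14,0],[170,19,0],[215,24,0]],"hand":[1,1,1,1,1]}'
python3 - <<'E'
from h import *
e,r=tool();M=r.as_matrix();print(e,np.arctan2(M[1,0],M[0,0]),rel([489,-12.4,100]))
E
```

```text
t: 18.15
ee_pos: [506.2, -142.8, 108.1]
orientation: [2.223, 2.218, 0.001]
ft_force: [0.5, 0.1, -0.8]
width: 88.0
[ 506.23466409 -142.84727475  108.14502718] 1.5685335869717756 [130.4 -17.5   8.1]
```

```bash
python3 -m jog '{"delta_rot":[[0,0,0],[0,0,0],[0,0,0],[0,0,0],[0,0,0]],"translation":[[45,-6,0],[90,-12,15],[120,-17,30],[130,-18,50],[130,-18,50]],"hand":[1,1,1,1,1]}'
python3 -m jog '{"delta_rot":[[0,0,0],[0,0,0]],"translation":[[0,0,0],[0,0,0]],"hand":[1,1]}'
python3 - <<'E'
from h import *
print(tool()[0],rel([489,-12.4,-11]))
E
```

```text
t: 18.65
ee_pos: [486.8, -12.8, 56.3]
orientation: [-2.217, -2.222, 0.004]
ft_force: [0.1, -0.1, -0.5]
width: 88.0
t: 18.85
ee_pos: [489.5, -15.1, 58.6]
orientation: [2.222, 2.22, 0.002]
ft_force: [-0.6, -0.3, 0.1]
width: 87.9
[489.53329914 -15.11094793  58.60927991] [ 2.7 -0.6 69.6]
```

```bash
python3 -m jog '{"delta_rot":[[0,0,0],[0,0,0],[0,0,0],[0,0,0],[0,0,0]],"translation":[[3,-1,20],[3,-1,40],[3,-1,58],[3,-1,69],[3,-1,69]],"hand":[1,1,1,1,-1]}'
python3 -m jog '{"delta_rot":[[0,0,0],[0,0,0],[0,0,0],[0,0,0],[0,0,0]],"translation":[[0,0,0],[0,0,0],[0,0,0],[0,0,0],[0,0,0]],"hand":[-1,-1,-1,-1,-1]}'
python3 -m jog '{"delta_rot":[[0,0,0],[0,0,0],[0,0,0],[0,0,0],[0,0,0]],"translation":[[0,0,0],[0,0,-10],[0,0,-40],[0,0,-70],[0,0,-80]],"hand":[-1,-1,-1,-1,-1]}'
python3 - <<'E'
from h import *
print(tool()[0],get_obs()["width"],rel([579,373.2,70]))
E
```

```text
t: 19.35
ee_pos: [487.3, -12.0, -11.8]
orientation: [-2.222, -2.219, 0.001]
ft_force: [-0.6, 0.1, 0.5]
width: 83.0
t: 19.85
ee_pos: [488.3, -11.4, -10.5]
orientation: [2.221, 2.221, 0.001]
ft_force: [-0.0, -1.9, 6.1]
width: 59.6
t: 20.35
ee_pos: [489.1, -11.3, 71.5]
orientation: [2.219, 2.219, 0.004]
ft_force: [0.5, 0.9, -0.2]
width: 59.0
[489.14457887 -11.25037568  71.52845598] 58.9854855480796 [384.4  89.9   1.8]
```

Wheel held (59 mm). Carrying it to the wheel tray.

```bash
python3 -m jog '{"delta_rot":[[0,0,0],[0,0,0],[0,0,0],[0,0,0],[0,0,0]],"translation":[[25,6,0],[65,15,0],[110,26,0],[155,36,0],[200,47,0]],"hand":[-1,-1,-1,-1,-1]}'
python3 -m jog '{"delta_rot":[[0,0,0],[0,0,0],[0,0,0],[0,0,0],[0,0,0]],"translation":[[45,10,0],[90,20,0],[135,32,0],[170,40,0],[184,43,0]],"hand":[-1,-1,-1,-1,-1]}'
python3 -m jog '{"delta_rot":[[0,0,0],[0,0,0],[0,0,0]],"translation":[[0,0,0],[0,0,0],[0,0,0]],"hand":[-1,-1,-1]}'
python3 - <<'E'
from h import *
print(tool()[0],get_obs()["width"],rel([579,373.2,-6])); look("w7")
E
```

```text
t: 20.85
ee_pos: [534.3, 190.4, 68.5]
orientation: [-2.221, -2.221, 0.001]
ft_force: [1.1, -0.7, -1.0]
width: 59.0
t: 21.35
ee_pos: [577.7, 376.0, 68.3]
orientation: [-2.219, -2.224, -0.002]
ft_force: [-0.4, 0.5, -0.7]
width: 59.1
t: 21.65
ee_pos: [577.1, 370.7, 68.4]
orientation: [-2.223, -2.22, 0.003]
ft_force: [-0.3, -0.1, -0.9]
width: 58.6
[577.09462416 370.70501032  68.42592486] 58.60230760761766 [ 2.6  2.  74.4]
```

View pics/w7.png

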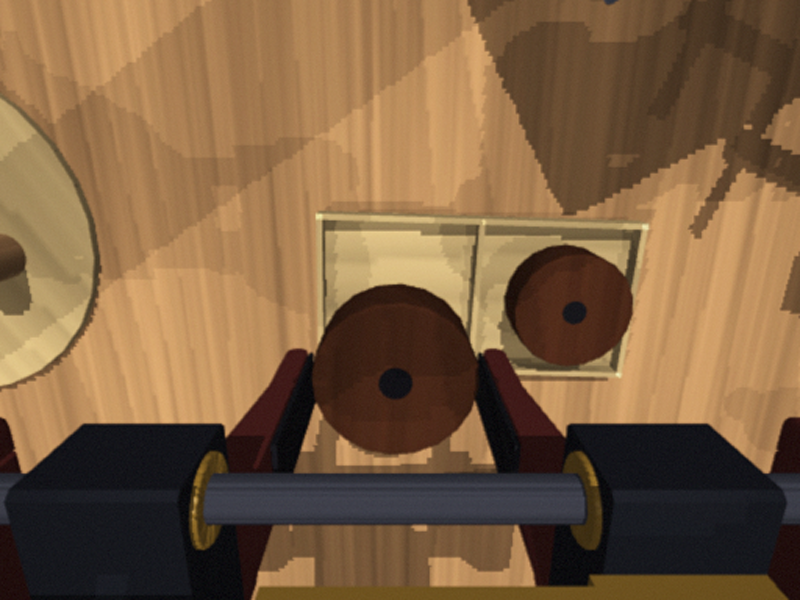

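Wheel held, axle mark (395,383). Tray corners visible: (318,215), (646,225), (619,377).

Run:
```python
from h import *
q=pts("w7",[(318,215),(646,225),(619,377)],12)[:,:2]; v=q[1]-q[0]; L=np.linalg.norm(v); v/=L; w=np.array([v[1],-v[0]])
print(L,np.linalg.norm(q[1]-q[2]),np.arctan2(v[1],v[0])); t=q[0]+43*v+43*w; t2=(q[1]+q[2])/2-126*v; print(t,t2)
b=pts("w7",[(395,383)],105)[0]; e=tool()[0]; print("bore",b,e); g=(t+t2)/2-b[:2]+e[:2]; print(rel([*g,-7]))
```

```text
167.0826410092765 85.3710871567448 -0.030740056862939603
[580.00331288 372.28348494] [578.20041817 372.65365515]
bore [577.51268592 369.90914479 105.        ] [577.31135839 370.80399314  68.62665217]
[ 2.6  1.7 75.6]
```

```bash
python3 -m jog '{"delta_rot":[[0,0,0],[0,0,0],[0,0,0],[0,0,0],[0,0,0]],"translation":[[2.5,2,20],[2.5,2,45],[2.5,2,62],[2.5,2,71],[2.5,2,74]],"hand":[-1,-1,-1,-1,-1]}'
python3 -m jog '{"delta_rot":[[0,0,0],[0,0,0],[0,0,0],[0,0,0],[0,0,0]],"translation":[[0,0,1],[0,0,1.5],[0,0,1.5],[0,0,1.5],[0,0,1.5]],"hand":[-1,-1,-1,0.6,0.6]}'
python3 -m jog '{"delta_rot":[[0,0,0],[0,0,0],[0,0,0],[0,0,0],[0,0,0]],"translation":[[0,0,0],[0,0,-10],[0,0,-40],[0,0,-80],[0,0,-120]],"hand":[0.6,0.6,0.6,0.6,1]}'
python3 - <<'E'
from h import *
e,r=tool();M=r.as_matrix();print(e,np.arctan2(M[1,0],M[0,0]),rel([464.7,219.3,60]))
E
```

```text
t: 22.2
ee_pos: [578.8, 374.4, -7.1]
orientation: [-2.221, -2.221, 0.004]
ft_force: [-0.3, 0.2, -0.1]
width: 58.6
t: 22.7
ee_pos: [580.0, 375.5, -6.1]
orientation: [2.221, 2.221, 0.002]
ft_force: [0.0, 1.5, 0.0]
width: 69.2
t: 23.2
ee_pos: [579.3, 375.0, 114.8]
orientation: [-2.221, -2.221, 0.001]
ft_force: [1.7, 0.2, 1.0]
width: 75.2
[579.3207036  374.99240196 114.82833707] 1.5707379245872661 [-155.7 -114.6   55. ]
```

```bash
python3 -m jog '{"delta_rot":[[0,0,0.07],[0,0,0.14],[0,0,0.215],[0,0,0.215],[0,0,0.215]],"translation":[[-35,-25,0],[-75,-55,0],[-115,-85,20],[-145,-107,45],[-156,-115,55]],"hand":[1,1,1,1,1]}'
python3 -m jog '{"delta_rot":[[0,0,0],[0,0,0]],"translation":[[0,0,0],[0,0,0]],"hand":[1,1]}'
python3 - <<'E'
from h import *
e,r=tool();M=r.as_matrix();print(e,np.arctan2(M[1,0],M[0,0]),rel([464.7,219.3,-16]))
E
```

```text
t: 23.7
ee_pos: [460.4, 215.9, 57.3]
orientation: [-2.447, -1.968, 0.007]
ft_force: [-0.5, 0.3, -0.2]
width: 87.7
t: 23.9
ee_pos: [466.0, 219.9, 59.3]
orientation: [2.447, 1.969, 0.003]
ft_force: [-0.3, 0.2, 0.4]
width: 87.9
[466.04933534 219.93730759  59.27350508] 1.3552921996896143 [-1.  -1.3 75.3]
```

```bash
python3 -m jog '{"delta_rot":[[0,0,0],[0,0,0],[0,0,0],[0,0,0],[0,0,0]],"translation":[[-1,-1,20],[-1,-1,45],[-1,-1,65],[-1,-1,74],[-1,-1,74]],"hand":[1,1,1,1,-1]}'
python3 -m jog '{"delta_rot":[[0,0,0],[0,0,0],[0,0,0],[0,0,0],[0,0,0]],"translation":[[0,0,0],[0,0,0],[0,0,0],[0,0,0],[0,0,0]],"hand":[-1,-1,-1,-1,-1]}'
python3 -m jog '{"delta_rot":[[0,0,0],[0,0,0],[0,0,0],[0,0,0],[0,0,0]],"translation":[[0,0,0],[0,0,0],[0,0,0],[0,0,-10],[0,0,-40]],"hand":[-1,-1,-1,-1,-1]}'
python3 -m jog '{"delta_rot":[[0,0,0],[0,0,0],[0,0,0],[0,0,0],[0,0,0]],"translation":[[-25,20,-30],[-60,50,-45],[-95,80,-45],[-130,110,-45],[-165,140,-45]],"hand":[-1,-1,-1,-1,-1]}'
python3 -m jog '{"delta_rot":[[0,0,0],[0,0,0],[0,0,0],[0,0,0],[0,0,0]],"translation":[[-35,30,0],[-70,60,0],[-110,85,0],[-130,105,0],[-130,105,0]],"hand":[-1,-1,-1,-1,-1]}'
python3 - <<'E'
from h import *
print(tool()[0],get_obs()["width"]); look("w8")
E
```

```text
t: 24.4
ee_pos: [464.0, 219.3, -16.1]
orientation: [-2.446, -1.971, 0.0]
ft_force: [0.3, -0.2, 0.8]
width: 83.4
t: 24.9
ee_pos: [463.7, 218.5, -15.4]
orientation: [2.447, 1.97, 0.001]
ft_force: [-0.6, 0.5, 0.1]
width: 43.5
t: 25.4
ee_pos: [461.4, 217.5, 23.0]
orientation: [-2.446, -1.969, 0.008]
ft_force: [0.7, 1.1, -0.2]
width: 37.0
t: 25.9
ee_pos: [565.7, 25.7, 70.1]
orientation: [2.446, 1.97, 0.001]
ft_force: [0.4, 0.8, 0.1]
width: 37.2
t: 26.4
ee_pos: [641.7, -125.6, 69.9]
orientation: [2.449, 1.964, 0.002]
ft_force: [-0.2, 0.5, -0.5]
width: 37.4
[ 641.65730722 -125.6407099    69.86562172] 37.374303649139215
```

View pics/w8.png

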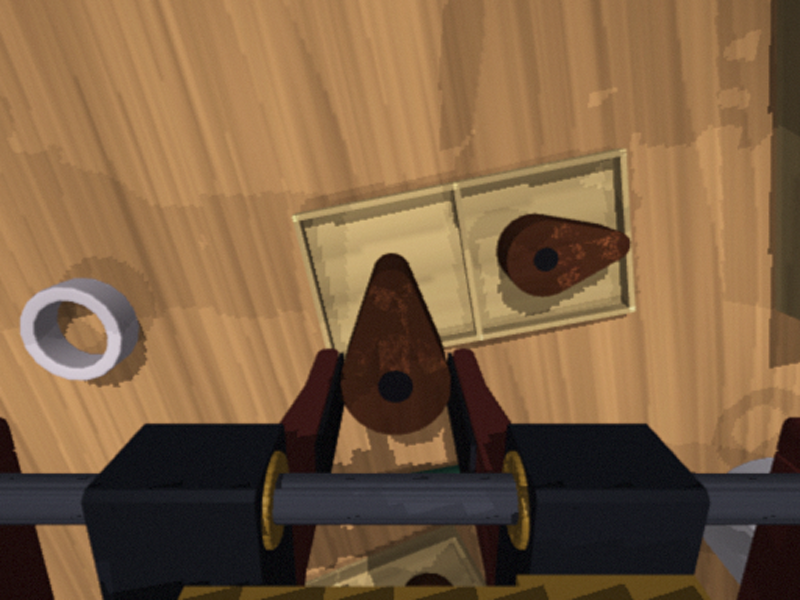

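Cam held level and straight: bore (395,386), nose up. Tray corners: (295,216), (625,151), (633,310).

Run:
```python
from h import *
q=pts("w8",[(295,216),(625,151),(633,310)],12)[:,:2]; v=q[1]-q[0]; L=np.linalg.norm(v); v/=L; w=np.array([v[1],-v[0]])
print(L,np.linalg.norm(q[1]-q[2]),np.arctan2(v[1],v[0])); t=q[0]+43*v+43*w; t2=(q[1]+q[2])/2-126*v; print(t,t2)
b=pts("w8",[(395,386)],111)[0]; e,r=tool(); x=r.as_matrix()[:2,0]; print("bore",b,e); c=((t+t2)/2+[644.5,-114.6])/2; g=c-11*x-b[:2]+e[:2]; print(c,rel([*g,-12.5]))
```

```text
167.23984829472843 83.99214701859408 -0.02656020321557194
[ 644.22201818 -114.64677732] [ 642.31626396 -113.59151122]
bore [ 642.28418156 -125.29710735  111.        ] [ 640.19190564 -123.64055962   69.43688331]
[ 643.88457053 -114.35957213] [ 0.  -0.8 81.9]
```

```bash
python3 -m jog '{"delta_rot":[[0,0,0],[0,0,0],[0,0,0],[0,0,0],[0,0,0]],"translation":[[-1.5,1,20],[-1.5,1,45],[-1.5,1,65],[-1.5,1,76],[-1.5,1,80]],"hand":[-1,-1,-1,-1,-1]}'
python3 -m jog '{"delta_rot":[[0,0,0],[0,0,0],[0,0,0],[0,0,0],[0,0,0]],"translation":[[0,0,1],[0,0,2],[0,0,2],[0,0,2],[0,0,2]],"hand":[-1,-1,-1,0.1,0.1]}'
python3 -m jog '{"delta_rot":[[0,0,0],[0,0,0],[0,0,0],[0,0,0],[0,0,0]],"translation":[[0,0,0],[0,0,-10],[0,0,-40],[0,0,-80],[0,0,-125]],"hand":[0.1,0.1,0.1,0.1,1]}'
python3 -m jog '{"delta_rot":[[0,0,0],[0,0,0],[0,0,0],[0,0,0],[0,0,0]],"translation":[[0,-25,-40],[0,-60,-80],[0,-100,-110],[0,-140,-110],[0,-180,-110]],"hand":[1,1,1,1,1]}'
python3 -m jog '{"delta_rot":[[0,0,0],[0,0,0],[0,0,0],[0,0,0],[0,0,0]],"translation":[[20,-25,0],[50,-50,0],[80,-60,0],[80,-60,0],[80,-60,0]],"hand":[1,1,1,1,1]}'
python3 - <<'E'
from h import *
print(tool()[0]); look("w9")
for n in ("scene","side"):
    im=optics.get_image(n); cv2.imwrite(f"pics/{n}9raw.png",im[:,:,::-1])
im=cv2.imread("pics/scene9raw.png"); cv2.imwrite("pics/s9.png",cv2.resize(im[120:310,110:430],(800,475),interpolation=cv2.INTER_CUBIC))
E
```

```text
t: 26.95
ee_pos: [639.2, -122.5, -11.8]
orientation: [-2.444, -1.97, 0.002]
ft_force: [-0.5, 0.2, -0.2]
width: 37.0
t: 27.45
ee_pos: [640.8, -123.8, -12.2]
orientation: [2.447, 1.97, 0.001]
ft_force: [0.5, 0.1, -0.2]
width: 47.3
t: 27.95
ee_pos: [639.6, -123.5, 113.2]
orientation: [-2.446, -1.969, 0.002]
ft_force: [0.6, 0.2, -0.2]
width: 53.2
t: 28.45
ee_pos: [463.7, -85.1, 224.2]
orientation: [2.445, 1.968, 0.003]
ft_force: [-0.4, -0.7, 0.6]
width: 87.5
t: 28.95
ee_pos: [423.3, 5.9, 223.0]
orientation: [2.444, 1.972, 0.001]
ft_force: [0.5, 0.2, -0.5]
width: 87.8
[423.28620595   5.93377697 222.95138837]
```

View pics/s9.png

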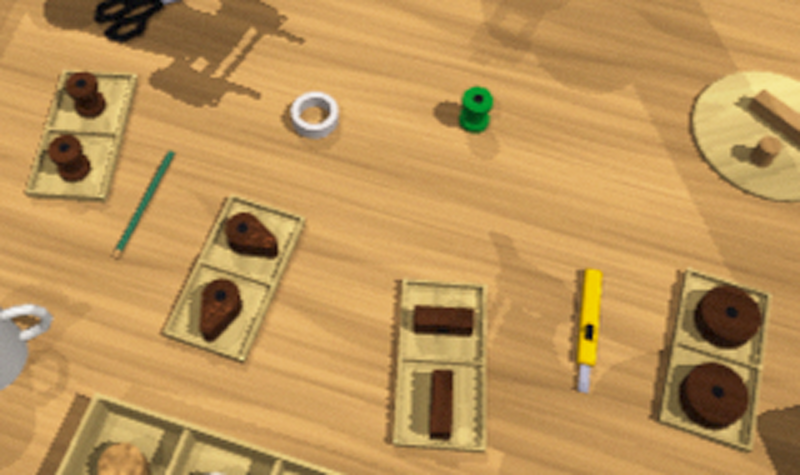

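View pics/w9.png

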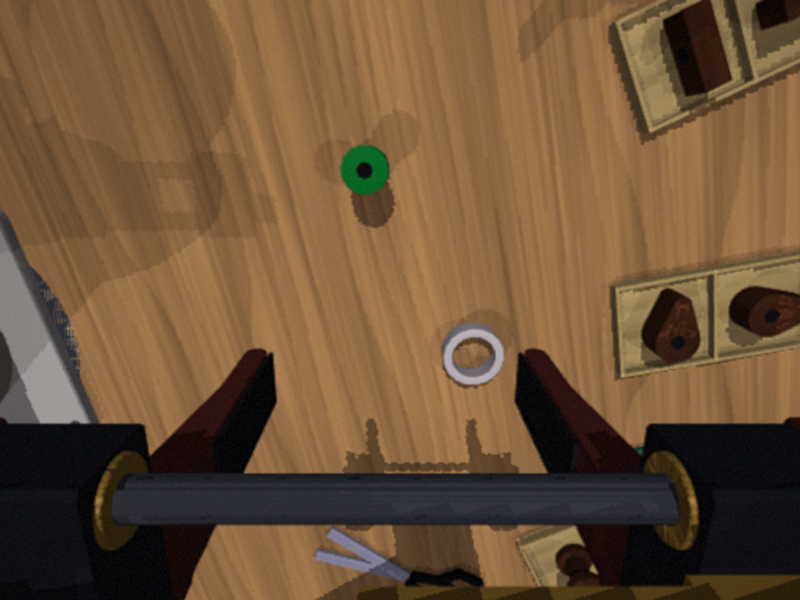

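The scene picture shows all four parts standing flat in their cells: spool (85,95), cam (251,235), block (443,320), wheel (729,316). The wrist view agrees for the block and cam. I'll do a quick numeric check in the tray frames before handing in.

Run:
```python
from h import *
c=optics.calibration("scene"); f=lambda p,z:cast(c,np.array([110,120])+np.array([p])*0.4,z)[0,:2]
for n,p,z,t,yaw in (("spool",(80,80),47,(533.7,-357.4),.237),("cam bore",(242,229),29,(643.5,-114.3),-.025),("block",(443,313),31,(670.3,102.9),.233),("wheel",(731,313),29,(579.3,372.5),-.03)):
    d=f(p,z)-t; print(n,"in tray",np.round([d@[np.cos(yaw),np.sin(yaw)],d@[-np.sin(yaw),np.cos(yaw)]],1))
```

```text
spool in tray [-0.6  0.4]
cam bore in tray [ 1.6 -4.7]
block in tray [2.3 1.7]
wheel in tray [4.1 6.3]
```

```bash
python3 -m jog '{"delta_rot":[[0,0,0],[0,0,0],[0,0,0]],"translation":[[0,0,0],[0,0,0],[0,0,0]],"hand":[1,1,1]}'; python3 -c "
from workcell import ctrl; print(ctrl.close_job())"
```

```text
t: 29.4
ee_pos: [423.1, 5.2, 222.1]
orientation: [-2.448, -1.969, 0.0]
ft_force: [0.1, -0.3, 0.2]
width: 87.5
the job is handed in; nothing more can be done
None
```

I put all four parts (block, spool, wheel and cam) into the empty cells of their own trays and handed the job in at about 29 s of robot time. No verdict was reported.

- **Missed first grasp:** My first try at the cam closed on nothing. The fingertips really end about 24 mm short of the stated TCP. After allowing for that, every grasp held.
- **Final pictures:** The scene camera shows all four parts upright and flat in their cells, and the wrist camera confirms the block and cam. The gripper is open and clear of everything. I didn't touch the green look-alike.
- **Final position check:** From the scene camera, I estimate these offsets from the cell centres, all inside the 31 mm limit:

| Part | Along tray (mm) | Across tray (mm) |
|---|---|---|
| Spool | -0.6 | 0.4 |
| Block | 2.3 | 1.7 |
| Wheel | 4.1 | 6.3 |
| Cam (bore) | 1.6 | -4.7 |

- **Disagreement:** The cam's bore should read about -11 mm across if it sits where I aimed. So either it sits about 6 mm off centre or the scene camera is out by that much. The wheel is also off by a few mm; at 6 mm across it still clears the wall by about 4 mm. Both are within the limits.
- **Not measured:** I judged that each part rests on its cell floor from the pictures and the release heights. I didn't measure heights or tilt directly.

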